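# Clear a dryer blower, flick its impeller to check it runs free, and shut the cover

### The arm

A 6-joint arm with a two-finger parallel gripper is mounted at the origin on the work surface. World frame = base frame: x ahead of the robot, y to its left, z up, the work surface at z = 0. Lengths are in m, angles in degrees, forces in N, time in s.
With the tool pointing down it reaches from about 0.325 to 0.775 m from the base axis. Payload 5.5 kg.
Tool frame: the origin (TCP) lies midway between the tips of the shut fingers; the grasp point (between the pads) lies 19 mm behind it (ctrl.grasp_offset is the distance from the TCP to the grasp point, in m); z points along the fingers, y is the direction in which the jaws open and shut (so a half turn about z gives the same grasp; the last joint's range is limited). The gripper opens to 88 mm and grips with 3 to 60 N. Pads are 20 mm wide; open, the fingers measure 115 mm over their backs; the gripper's body (75 mm by 178 mm) begins 61 mm behind the grasp point.
Start: joints at [71.58, 5.22, 70.514, -0, 104.267, -3.249], TCP at [0.157, 0.579, 0.223] pointing down, gripper open.
Joint ranges: [-164.24, 164.24], [-49.07, 125.15], [9.68, 141.18], [-86.29, 266.29], [3.28, 154.24], [-151.56, 151.56]. Speed limits (degrees/s): [147.25, 147.25, 172.46, 180, 180, 180].

### API

Orientations are given as [roll, pitch, yaw] about the fixed x, y, z axes, in that order (R = Rz(yaw) Ry(pitch) Rx(roll)).
In Python, from rig import status, imaging, ctrl, masks_of gives the robot as it stands.
- The arm moves only by the tool drive_tool, never from a script. Its argument "steps" is a list of rows, each a list of 7 numbers: the shift along the world's x, y, z in m, then the turn, a rotation vector about the world's x, y, z in rad, then the opening, from 0 (shut) to 1 (fully open). In form: [[dx, dy, dz, ax, ay, az, gripper], ...]. A call has 1 to 8 rows; each row is the pose to reach, as a shift and turn from the pose commanded when the call began; what a row does not reach only later rows make up. A row lasts 1/8 s, in which the tool goes at most 62.5 mm and 10.7 degrees, less where a joint would pass 70% of its speed; a pose out of reach is approached as far as the arm can. A call with a gripper value outside its range is refused whole. The fingers move at their own pace and stop on an object; "force" is the grip in N (left out, the last holds). Time passes only in rows, so rows that repeat a pose let the fingers close. It gives the time, the measured TCP pose, the force and the opening at its end, in the units of the state.
- status.read_state(): the state, without advancing time (a new reading comes with each control period).
- imaging.grab_frame(name): name is "scene" or "top" or "wrist"; returns (picture, depth): 400x640x3 uint8, red, green, blue; 400x640 float32, m along the optical axis (not along the pixel's ray), 0 where there is no reading.
- imaging.camera_params(name): a dict with "fx", "fy", "cx", "cy" (pixels), "T" (4x4, takes a point from camera to world coordinates); the wrist camera has in their place "T_tool_cam" (4x4, takes a point from camera to tool coordinates, whose origin is the TCP and whose axes are the flange's). Camera axes: x right, y down, z forward; pixel columns grow to the right and rows downward; lengths in m; the calibration is good to about 2 mm. A picture is of the moment at which its call begins: read the wrist's pose just before it. camera_params takes no time and is no camera call.
- ctrl.close_job(): hands the job in, once; it reports no verdict.
Trained networks look in the newest picture that a camera, given by its name, has taken for a name from the list of things; names that differ only in an ending like _2 or _b are one class to them, and where a whole thing is asked for, a point or a joint stands for the part that bears it (a point fixed in the world has none). Each returns a list of dicts, best first, with "conf" (0 to 1); they miss things now and then, are a little off and sometimes report something else, mostly with a low value. They report only what shows in the picture. A call takes as long as a camera call. They do not tell look-alikes from the thing itself.
- masks_of(label, camera): "region" (400x640 bool, what is visible of it) and "uv" ([column, row] in pixels, amid what is visible of it).
The state is a dict: "clock": time; "joints": joint angles; "joint_velocities": joint speeds; "joint_efforts": joint torques, N m; "ee_pos": TCP position; "tcp_rot": TCP orientation; "force": force on the tool from outside, world axes, zero at the start; "torque": the same for the moment, N m; "gripper_width": finger opening in m.
Only numpy, scipy, OpenCV 4.12 (cv2) and the standard library are available. Lean on these libraries where they do the work, as an engineer would, in place of code of your own. Each camera call takes 0.05 s, during which the arm holds its last target.

### The job

The dryer blower on the bench has a tube brush left jammed in its impeller: take the brush out and lay it flat on the floor of the blue tray. Then flick the impeller briskly round, either way, so that it coasts a full turn or more with nothing touching the blower, and watch it coast like that for about three seconds with the yellow cover still swung aside. Only then swing the cover fully home over the mouth and let go, without shifting or tipping the two cans and the jar standing nearby.

Things in the scene. Friction and masses are not known exactly. Their poses are not given: they have to be found in the camera images.
- blower: Green blower housing fixed to the bench, lying on its back: a round cup, outer diameter 190 mm, inner 164 mm, open at the top, rim at height 68 mm. Origin: on the impeller's axis at bench level; z up. The cover's pivot post (26 mm thick) stands at y = -105 mm, x = 0. The brush sticks out over the rim about 110 degrees round from +x towards +y (give or take 6). Three feet, 8 mm high, reach 121 mm out.
- outlet (a point): Middle of the flange (82 mm wide, 62 mm high) at the end of the square outlet stub, which leaves the housing along the blower's +x: at x = 127, y = -60, z = 31 mm of the blower.
- wheel (a joint): Impeller angle in rad about the upright axis through the blower's origin, counter-clockwise seen from above, no stops. At 0 the red vane lies along the blower's +x axis; the other four vanes are bare aluminium, 72 degrees apart. Very easy bearing: coasting, it loses about 0.3 rad/s each second. It cannot turn while the brush is between its vanes.
- wheel_hub (a point): Top of the impeller's hub, on the axis, 64 mm above the bench. Hub 44 mm in diameter. The impeller (0.5 kg) is a flat disc of 150 mm diameter, top face at height 42 mm, carrying 5 upright straight radial vanes 4 mm thick, from 48 to 74 mm off the axis, tops at height 66 mm.
- cover (a joint): Yellow round cover plate (180 mm across, 4 mm thick, between 72 and 76 mm above the bench), which swings level about an upright pivot at the rim. 0 = fully home over the mouth, against its stop; grows counter-clockwise seen from above as it is swung aside; up to 2.5 rad. It stays where it is left (stiff: about 0.5 N at the knob).
- cover_knob (a point): Top of the black knob on the middle of the cover: upright cylinder 22 mm in diameter, 30 mm high, top at 106 mm above the bench, 105 mm from the pivot. It is directly over the impeller's axis when the cover is home.
- cover_pivot (a point): The cover's pivot axis (upright), 76 mm above the bench.
- brush: Tube brush 160 mm long, 0.1 to 0.2 kg: round brass head (28 mm in diameter, x = -80 to -35 mm) and red square handle (18 x 18 mm, x = -35 to +80 mm). Origin: mid-length on its centre line; x runs along it towards the handle end. Balance point near x = -40 mm.
- brush_grip (a point): A good point to grip: on the centre line of the red handle, at x = +22 mm of the brush. At the start the head stands between two vanes by the hub and the handle leans out over the rim, rising outward at about 25 degrees from level; this point is then outside the housing wall.
- tray: Blue open tray fixed to the bench, 240 x 140 x 40 mm outside, walls and floor 5 mm thick, long side along its x. Origin: centre of its underside.
- can_red: Metal can with a red label and bare top, standing, 52 mm in diameter, 160 mm high. Origin: centre of its underside. Must be left alone.
- can_grey: Metal can with a grey label and bare top, standing, 52 mm in diameter, 160 mm high. Origin: centre of its underside. Must be left alone.
- jar: Grease jar with a yellow cap, standing, 68 mm in diameter, 85 mm high. Origin: centre of its underside. Must be left alone.
Not all that is in view belongs to the job. Leave any green or pink look-alike of the brush alone.

How it is judged (in metres and radians):
On the way, in this order (a step that is already met when the one before it is completed fails the run):
1. the brush lies flat on the floor of the tray, let go (x of brush in the frame of tray between -0.06 and 0.06 m and y of brush in the frame of tray between -0.06 and 0.06 m and height (world z) of brush below 0.032 m and angle between brush's own x axis and vertical between 1.4 and 1.74 rad and contact force between the fingers and brush below 0.05 N), for 0.2 s.
2. the impeller coasts by itself, nothing touching the blower, the cover still swung aside ((velocity of joint wheel above 0.7 rad/s or velocity of joint wheel below -0.7 rad/s) and contact force between anything else and blower below 0.05 N and value of joint cover above 1.2 rad), for 2.5 s.
At the end, for the whole second after the job is handed in: The brush lies flat (within 10 degrees) and at rest on the tray's floor; before the cover was shut the impeller coasted untouched at over 0.7 rad/s for 2.5 s with the cover more than 1.2 rad open; the cover is home within 0.05 rad, and nothing touches the blower (all of step 1 and linear speed of brush below 0.03 m/s and value of joint cover below 0.05 rad and contact force between anything else and blower below 0.05 N).
It fails at once if a can or the jar is moved by more than 30 mm or tipped by more than 20 degrees (distance of any of can_red, can_grey, jar from where it was at the start of the episode above 0.03 m or angle between any of can_red, can_grey, jar's own z axis and vertical above 0.35 rad).
It also fails if it takes over 59 s, if anything falls off the work surface, if the arm or the gripper's body presses on something with over 40 N, if the wrist force passes 120 N, or if a joint passes its speed limit or range.

## Working session

There is one attempt and no reset: what is moved stays moved. The work goes in short steps, Python scripts to look and compute and a tool call to move; the robot and the scene stay as the last step left them, time stands still between calls to the robot, and variables do not carry over. Pictures are saved under pics/ and viewed, and the job is handed in when it is done.

Besides the shell and the picture viewer there is one more tool, called by a JSON object that holds its "op" and its "data". drive_tool: Moves the arm, as the interface text tells. Its arguments: {"type":"object","properties":{"steps":{"type":"array"},"force":{"type":"number"}},"required":["steps"]}

```bash
ls; mkdir -p pics
cat > h.py <<'E'
import numpy as np, cv2
from rig import status, imaging, ctrl, masks_of
from scipy.spatial.transform import Rotation as R
def grab(n,fn=None):
    s=status.read_state(); p,d=imaging.grab_frame(n)
    if fn: cv2.imwrite('pics/'+fn,p[:,:,::-1])
    return s,p,d
def world(n,s,d):
    c=imaging.camera_params(n)
    v,u=np.mgrid[0:400,0:640]
    P=np.stack([(u-c['cx'])/c['fx']*d,(v-c['cy'])/c['fy']*d,d,np.ones_like(d)],-1)
    if 'T' in c: T=np.array(c['T'])
    else:
        T0=np.eye(4);T0[:3,:3]=R.from_euler('xyz',s['tcp_rot'],degrees=True).as_matrix();T0[:3,3]=s['ee_pos'];T=T0@np.array(c['T_tool_cam'])
    W=(P@T.T)[...,:3]; W[d<=0]=np.nan
    return W
E
python3 - <<'E'
from h import *
for n in ['scene','top']:
    s,p,d=grab(n,n+'0.png'); W=world(n,s,d); np.save(n+'W.npy',W)
    for l in ['blower','brush','tray','can_red','can_grey','jar','cover','cover_knob','wheel']:
        for m in masks_of(l,n)[:4]:
            r=m['region']; w=W[r]; print(n,l,round(m['conf'],2),np.round(m['uv']),r.sum(),np.round(np.nanmedian(w,0),3),np.round(np.nanmin(w,0),3),np.round(np.nanmax(w,0),3))
s=status.read_state();print(s)
for n in ['scene','top','wrist']:print(imaging.camera_params(n))
E
```

```text
pics
scene blower 0.85 [244. 207.] 5121 [ 0.54  -0.105  0.064] [ 0.368 -0.336 -0.006] [0.691 0.058 0.109]
scene brush 0.78 [450. 228.] 292 [0.466 0.544 0.022] [0.413 0.472 0.001] [0.53  0.602 0.032]
scene brush 0.73 [382. 161.] 208 [0.235 0.293 0.021] [0.176 0.233 0.004] [0.292 0.354 0.03 ]
scene brush 0.71 [294. 204.] 341 [0.515 0.039 0.09 ] [ 0.456 -0.024  0.007] [0.555 0.111 0.131]
scene brush 0.36 [303. 274.] 494 [0.739 0.127 0.083] [0.698 0.095 0.002] [0.758 0.158 0.091]
scene tray 0.79 [366. 239.] 3028 [0.543 0.286 0.006] [ 0.414  0.195 -0.004] [0.673 0.37  0.046]
scene tray 0.55 [247. 202.] 5134 [ 0.54  -0.106  0.063] [ 0.335 -0.336 -0.006] [0.691 0.061 0.109]
scene can_red 0.6 [345. 288.] 564 [0.771 0.247 0.142] [ 0.67   0.217 -0.002] [0.782 0.273 0.166]
scene can_grey 0.82 [158. 232.] 644 [ 0.718 -0.34   0.119] [ 0.684 -0.378 -0.   ] [ 0.736 -0.327  0.165]
scene jar 0.76 [302. 273.] 524 [0.736 0.127 0.083] [ 0.658  0.083 -0.003] [0.758 0.158 0.091]
scene jar 0.74 [267. 217.] 1188 [ 0.555 -0.047  0.043] [ 0.47  -0.13   0.024] [0.638 0.034 0.072]
scene cover 0.56 [225. 184.] 1
[... 2886 characters left out ...]
y([[ 0.00970101, -0.98189454,  0.18917984,  0.23628297],
       [-0.99983555, -0.00662586,  0.01688087,  0.07800911],
       [-0.01532176, -0.18931249, -0.98179734,  1.43027748],
       [ 0.        ,  0.        ,  0.        ,  1.        ]])}
{'fx': 301.8541956689287, 'fy': 301.8541956689287, 'cx': 322.69787528972904, 'cy': 196.31736830500773, 'T_tool_cam': array([[ 5.40218255e-04, -9.60476807e-01, -2.78359502e-01,
         7.63161162e-02],
       [ 9.99999459e-01,  2.71317073e-04,  1.00454342e-03,
         4.89859782e-04],
       [-8.89316975e-04, -2.78359894e-01,  9.60476433e-01,
        -1.61979446e-01],
       [ 0.00000000e+00,  0.00000000e+00,  0.00000000e+00,
         1.00000000e+00]])}
```

Run:
```python
import cv2
a=cv2.imread('pics/top0.png');cv2.imwrite('pics/topz.png',cv2.resize(a[80:320,130:530],None,fx=2,fy=2,interpolation=3))
a=cv2.imread('pics/scene0.png');cv2.imwrite('pics/scenez.png',cv2.resize(a[120:320,120:480],None,fx=2.2,fy=2.2,interpolation=3))
```

```text
(no output)
```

View pics/topz.png

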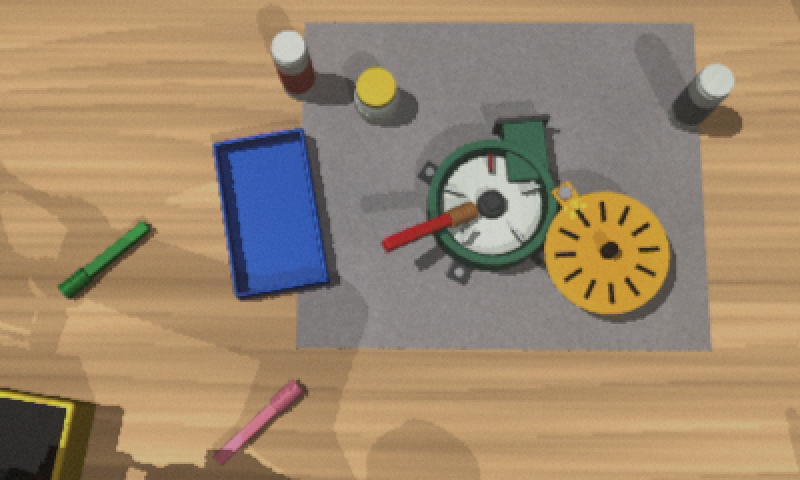

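View pics/scenez.png

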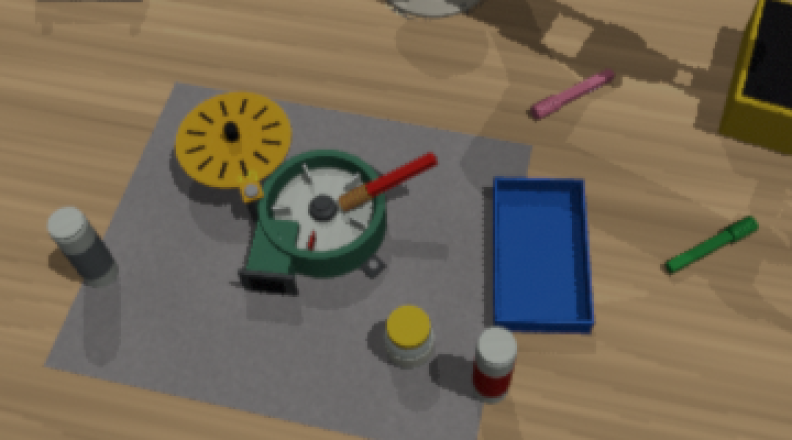

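```bash
cat > m.py <<'E'
from h import *
from scipy.optimize import least_squares
for n in ['top','scene']:
    W=np.load(n+'W.npy'); a=cv2.imread(f'pics/{n}0.png'); hsv=cv2.cvtColor(a,cv2.COLOR_BGR2HSV).astype(int)
    H,S,V=hsv[...,0],hsv[...,1],hsv[...,2]; x,y,z=W[...,0],W[...,1],W[...,2]
    near=(np.hypot(x-.55,y+.05)<.22)
    g=(H>60)&(H<95)&(S>60)&near&(abs(z-.068)<.004)&(np.hypot(x-.55,y+.05)<.1)&(x<.58)
    P=W[g][:,:2]
    f=lambda q: np.clip(abs(np.hypot(P[:,0]-q[0],P[:,1]-q[1])-.0885)-.0065,0,None)
    r=least_squares(f,[.55,-.05],loss='soft_l1',f_scale=.002); c=r.x; print(n,'center',c,len(P))
    red=((H<8)|(H>172))&(S>150)&near&(z>.07)
    P=W[red]; m=P.mean(0); u=np.linalg.svd(P-m)[2][0]; u*=np.sign(u[2]); t=(P-m)@u
    print(' red n',len(P),'mean',m,'dir',u,'elev',np.degrees(np.arcsin(u[2])),'az',np.degrees(np.arctan2(u[1],u[0])),'ends',m+u*t.min(),m+u*t.max())
    k=near&(V<60)&(z>.09)&(x<.55)&(y<-.1); print(' knob',np.nanmedian(W[k],0),k.sum(), W[k][:,2].max())
    ye=(H>15)&(H<32)&(S>150)&near&(abs(z-.074)<.004)&(y<-.1); P=W[ye][:,:2]; 
    (cc,rad)=cv2.minEnclosingCircle(P.astype(np.float32));print(' cover encl',cc,rad, P.mean(0))
    fl=(H>60)&(H<95)&(S>60)&near&(abs(z-.061)<.004)&(x>c[0]+.03); 
    if fl.sum(): print(' stub top',W[fl].min(0),W[fl].max(0), W[fl].mean(0), cv2.minAreaRect(W[fl][:,:2].astype(np.float32)))
    b=(H>100)&(H<125)&(S>150)&(abs(x-.55)<.2)&(abs(y-.28)<.15); P=W[b]; top=P[P[:,2]>.034]
    print(' tray',cv2.minAreaRect(P[:,:2].astype(np.float32)),cv2.minAreaRect(top[:,:2].astype(np.float32)))
    for l,cx,cy,h in [('red',.75,.25,.16),('grey',.7,-.35,.16),('jar',.72,.12,.085)]:
        k=(np.hypot(x-cx,y-cy)<.07)&(abs(z-h)<.006); print(' ',l,(W[k].min(0)+W[k].max(0))/2)
    redv=((H<8)|(H>172))&(S>100)&(np.hypot(x-c[0],y-c[1])<.08)&(abs(z-.055)<.018)&(x>c[0]); 
    if redv.sum(): q=W[redv].mean(0); print(' redvane',q,np.degrees(np.arctan2(q[1]-c[1],q[0]-c[0])))
E
python3 m.py
```

```text
top center [ 0.55038582 -0.04970907] 368
 red n 212 mean [0.49733216 0.05841757 0.10573705] dir [-0.45060389  0.79302556  0.40995926] elev 24.20227573531206 az 119.60560810631908 ends [ 0.56257055 -0.05639659  0.04638319] [0.4715731  0.10375138 0.12917263]
 knob [ 0.47158911 -0.21102657  0.1045043 ] 48 0.1121652396364996
 cover encl (0.484183669090271, -0.1896948665380478) 0.0979488417506218 [ 0.4837808  -0.19351303]
 stub top [ 0.58246545 -0.13801196  0.05702242] [0.67700722 0.0276371  0.06496598] [ 0.63108811 -0.08840553  0.06025454] ((0.6248540878295898, -0.05170662701129913), (0.09178996086120605, 0.16509445011615753), 5.107936859130859)
 tray ((0.5396882891654968, 0.2808570861816406), (0.24030037224292755, 0.1378849595785141), 10.613568305969238) ((0.5393946170806885, 0.2808454632759094), (0.2398717850446701, 0.13772395253181458), 10.678013801574707)
  red [0.75055591 0.24431657 0.15989233]
  grey [ 0.70424559 -0.35710255  0.15991723]
  jar [0.71850936 0.12214514 0.08486197]
 redvane [ 0.61262107 -0.04864582  0.06609849] 0.9787687190705292
scene center [ 0.55472119 -0.04776292] 
[... 330 characters left out ...]
426700592) 0.09970786422491074 [ 0.4888759  -0.19262468]
 stub top [ 0.58508459 -0.13412032  0.05700617] [0.67784646 0.04114094 0.06499172] [ 0.63680377 -0.08398291  0.05981672] ((0.6315964460372925, -0.04489339143037796), (0.08642033487558365, 0.17567618191242218), 2.3086235523223877)
 tray ((0.5445514917373657, 0.2826250195503235), (0.24168577790260315, 0.13754914700984955), 10.652087211608887) ((0.5448929667472839, 0.28268924355506897), (0.24044696986675262, 0.13754914700984955), 10.652088165283203)
  red [0.75566888 0.2467958  0.15939631]
  grey [ 0.70570376 -0.35551597  0.15941678]
  jar [0.72325683 0.12440875 0.08490572]
 redvane [ 0.61769817 -0.04584014  0.06343254] 1.7487811533872046
```

Candidates in the top picture: green (181,209), pink (260,288), and the red-handled brush in the blower at (345,195). The red one matches the description, and I'll check it with a wrist close-up. Next I compute the pre-pose.

```bash
cat >> h.py <<'E'
def Rcur(): 
    s=status.read_state(); return np.array(s['ee_pos']),R.from_euler('xyz',s['tcp_rot'],degrees=True)
def target(az,el):
    a,e=np.radians([az,el]); d=np.array([np.cos(e)*np.cos(a),np.cos(e)*np.sin(a),np.sin(e)])
    n=np.array([-np.sin(e)*np.cos(a),-np.sin(e)*np.sin(a),np.cos(e)]); z=-n
    return R.from_matrix(np.stack([d,np.cross(z,d),z],1))
def plan(p,Rt):
    p0,r0=Rcur(); print('shift',np.round(np.array(p)-p0,4),'rotvec',np.round((Rt*r0.inv()).as_rotvec(),4),'deg',np.degrees((Rt*r0.inv()).magnitude()))
E
python3 -c "
from h import *
plan([.50,.08,.27],target(118.5,25))"
```

```text
shift [ 0.343  -0.4991  0.0474] rotvec [ 0.2781  0.3517 -0.7954] deg 52.31375572282845
```

{"op": "drive_tool", "data": {"steps": [[0.06,-0.06,0.045,0.05,0.06,-0.14,1],[0.1,-0.12,0.047,0.09,0.11,-0.25,1],[0.14,-0.18,0.047,0.13,0.17,-0.38,1],[0.18,-0.24,0.047,0.17,0.22,-0.5,1],[0.22,-0.3,0.047,0.22,0.28,-0.63,1],[0.26,-0.36,0.047,0.26,0.33,-0.75,1],[0.3,-0.42,0.047,0.278,0.352,-0.795,1],[0.343,-0.48,0.047,0.278,0.352,-0.795,1]]}}

```text
clock: 2.0
ee_pos: [0.4446, 0.1783, 0.2696]
tcp_rot: [180.0, -25.0, 118.4]
force: [0.1, 1.3, -0.4]
gripper_width: 0.088
```

{"op": "drive_tool", "data": {"steps": [[0,-0.02,0,0,0,0,1],[0,-0.02,0,0,0,0,1],[0,-0.02,0,0,0,0,1]]}}

```text
clock: 2.38
ee_pos: [0.4435, 0.1615, 0.2697]
tcp_rot: [180.0, -25.0, 118.6]
force: [0.5, 0.5, -0.1]
gripper_width: 0.0881
```

```bash
cat > mw.py <<'E'
from h import *
import sys
s,p,d=grab('wrist',sys.argv[1]); W=world('wrist',s,d); np.save('wristW.npy',W)
print(s['clock'],s['ee_pos'],s['tcp_rot'],s['joints'])
E
python3 mw.py w1.png
```

```text
2.375 [0.44348193 0.16152151 0.26973647] [179.97117341 -25.01939445 118.57060225] [ -0.2583829   -7.68672259  81.78324333  24.44217861 116.35993147
 -19.85572013]
```

View pics/w1.png

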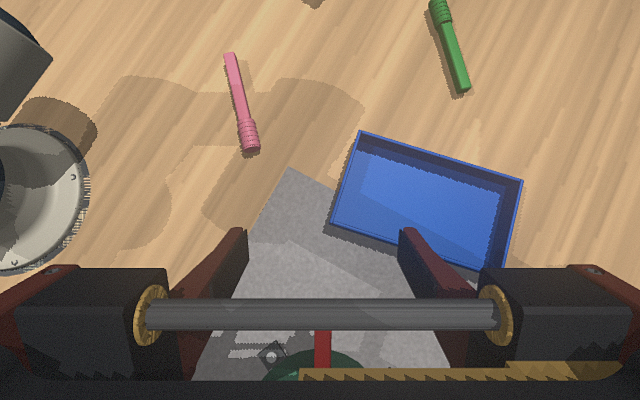

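```bash
cat > red.py <<'E'
from h import *
import sys
def red(fn,W):
    a=cv2.imread('pics/'+fn); hsv=cv2.cvtColor(a,cv2.COLOR_BGR2HSV).astype(int);H,S,V=hsv[...,0],hsv[...,1],hsv[...,2]
    m=((H<8)|(H>172))&(S>130)&(V>80)&(np.hypot(W[...,0]-.5,W[...,1]-.06)<.12)&(W[...,2]>.06)&(W[...,2]<.16)
    k=cv2.morphologyEx(m.astype(np.uint8),cv2.MORPH_OPEN,np.ones((3,3)))>0
    return k
if __name__=='__main__':
    W=np.load('wristW.npy'); k=red(sys.argv[1],W); P=W[k]; print(k.sum(),P.min(0),P.max(0)); m=P.mean(0);u=np.linalg.svd(P-m)[2][0];print(m,u)
    v,uu=np.nonzero(k);print(uu.min(),uu.max(),v.min(),v.max())
    p,r=Rcur(); q=r.inv().apply(P-p); 
    print('tool frame',q.min(0),q.max(0)); b=np.percentile(q,[2,50,98],axis=0);print(b)
E
python3 red.py w1.png; python3 -c "
from h import *
plan([.505,.065,.2],target(118.5,25))"
```

```text
597 [0.48014318 0.04199902 0.09700322] [0.51235445 0.08753739 0.12104258]
[0.495802   0.06572348 0.10972726] [ 0.40492396 -0.80515799 -0.43330958]
314 330 331 367
tool frame [-0.19229854 -0.00894391  0.09672418] [-0.14310259  0.0083408   0.10188882]
[[-0.19018378 -0.00879179  0.0974629 ]
 [-0.16653792 -0.00022888  0.09873184]
 [-0.14399888  0.00820605  0.10056773]]
shift [ 0.0617 -0.0968 -0.0698] rotvec [-0.0004  0.0004 -0.0018] deg 0.10735238477267237
```

```bash
python3 -c "
from h import *
p,r=Rcur()
for e in ([.4716,.1038,.1292],[.4798,.1071,.1285]): print(r.inv().apply(np.array(e)-p))
xe=np.mean([r.inv().apply(np.array(e)-p)[0] for e in ([.4716,.1038,.1292],[.4798,.1071,.1285])])
for z in (.06,.1197): print(r.apply([xe-.058,-.0002,z]))
print(p+r.apply([xe-.058,-.0002,.1197]))
"
```

```text
[-0.11782393 -0.00300353  0.10015245]
[-0.11905368  0.00577521  0.10035602]
[ 0.06428382 -0.11817339 -0.12897027]
[ 0.05222413 -0.09600021 -0.18307207]
[0.49555329 0.06577245 0.08670511]
```

{"op": "drive_tool", "data": {"steps": [[0.022,-0.04,-0.043,0,0,0,1],[0.043,-0.079,-0.086,0,0,0,1],[0.064,-0.118,-0.129,0,0,0,1],[0.064,-0.118,-0.129,0,0,0,1],[0.064,-0.118,-0.129,0,0,0,1]]}}

```text
clock: 3.05
ee_pos: [0.5077, 0.0442, 0.1416]
tcp_rot: [179.9, -25.0, 118.6]
force: [0.1, -0.2, -0.4]
gripper_width: 0.0879
```

```bash
python3 mw.py w2.png; python3 red.py w2.png; python3 -c "
from h import *
plan([.4956,.0658,.0867],target(118.5,25))"
```

```text
3.05 [0.50770404 0.04416807 0.14159802] [179.9387198  -25.02280006 118.63705426] [-11.76572918   3.25363467  84.10378984  19.88226041 108.35050235
 -36.69695395]
3585 [0.46803258 0.00910338 0.07964916] [0.53066916 0.11067655 0.13123569]
[0.49852945 0.06133549 0.10738173] [ 0.42218099 -0.80151293 -0.42348582]
310 335 141 292
tool frame [-0.05886683 -0.00957721  0.03708006] [0.05513039 0.00872001 0.05377089]
[[-0.0553727  -0.00831912  0.03832508]
 [ 0.00489096 -0.000242    0.03984487]
 [ 0.05417662  0.00798756  0.04252634]]
shift [-0.0123  0.0216 -0.0557] rotvec [-0.0003  0.0024 -0.0024] deg 0.19723497066899204
```

View pics/w2.png

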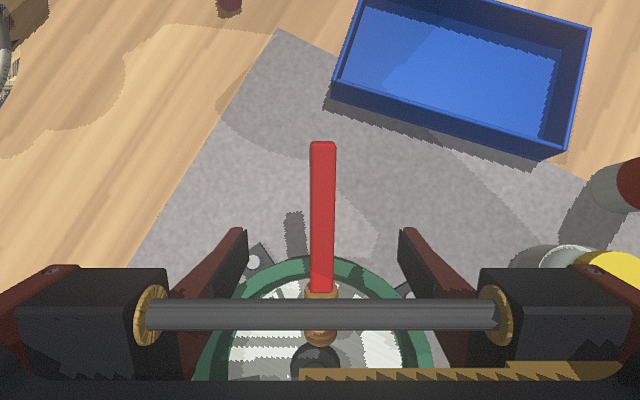

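The wrist picture shows the red handle centred between the fingers (column 322, rows 141–292), with the brass head in the impeller. That's the right brush.

{"op": "drive_tool", "data": {"steps": [[-0.0058,0.0105,-0.028,0,0,0,1],[-0.0115,0.021,-0.056,0,0,0,1],[-0.0115,0.021,-0.056,0,0,0,0.7],[-0.0115,0.021,-0.056,0,0,0,0.1],[-0.0115,0.021,-0.056,0,0,0,0.1],[-0.0115,0.021,-0.056,0,0,0,0.1],[-0.0115,0.021,-0.056,0,0,0,0.1],[-0.0115,0.021,-0.056,0,0,0,0.1]], "force": 40}}

```text
clock: 4.1
ee_pos: [0.4962, 0.0636, 0.0845]
tcp_rot: [-180.0, -25.0, 118.5]
force: [-0.1, -0.5, 0.9]
gripper_width: 0.0315
```

{"op": "drive_tool", "data": {"steps": [[0,0,0,0,0,0,0],[0,0,0.015,0,0,0,0],[0,0,0.03,0,0,0,0],[0,0,0.06,0,0,0,0],[0,0,0.09,0,0,0,0],[0,0,0.09,0,0,0,0]]}}

```text
clock: 4.85
ee_pos: [0.4976, 0.0636, 0.1779]
tcp_rot: [179.7, -24.8, 118.7]
force: [-0.8, -0.5, -1.9]
gripper_width: 0.018
```

```bash
python3 mw.py w3.png
```

```text
4.85 [0.49755494 0.06361134 0.17794585] [179.67868307 -24.79212724 118.67139303] [-10.05523616   0.48286847  83.18380907  20.72560233 110.88686458
 -33.68818916]
```

View pics/w3.png

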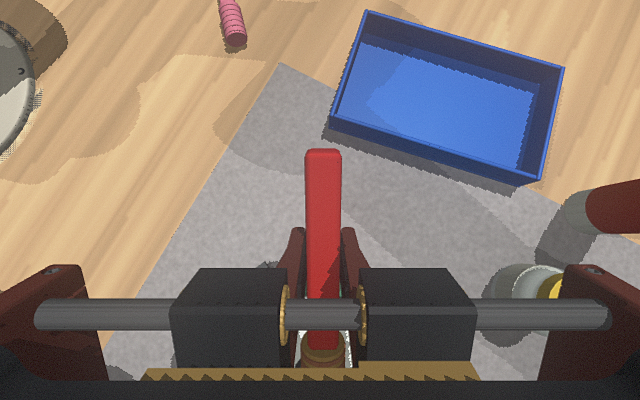

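Run:
```python
from h import *
W=np.load('wristW.npy');a=cv2.imread('pics/w3.png');hsv=cv2.cvtColor(a,cv2.COLOR_BGR2HSV).astype(int);H,S,V=hsv[...,0],hsv[...,1],hsv[...,2]
b=(H>100)&(H<125)&(S>120)&(W[...,2]>.03)&(W[...,2]<.05)&(W[...,1]>.15); P=W[b]
print(cv2.minAreaRect(P[:,:2].astype(np.float32)),P[:,2].max())
m=((H<8)|(H>172))&(S>150)&(V>80)&(W[...,2]>.15)&(W[...,2]<.3)
v,u=np.nonzero(m);k=m&(abs(np.mgrid[0:400,0:640][1]-322)<25)
p,r=Rcur();q=r.inv().apply(W[k]-p);print(np.percentile(q,[1,50,99],axis=0))
x=q[:,0];print('slope z/x',np.polyfit(x,q[:,2],1),'y/x',np.polyfit(x,q[:,1],1))
plan([.52,.278,.12],target(190.6,0))
```

```text
((0.5417650938034058, 0.28187689185142517), (0.2393319010734558, 0.14143025875091553), 10.714667320251465) 0.04248852311101253
[[-0.05368504 -0.00716841 -0.02441633]
 [ 0.01934657  0.00118807 -0.02275276]
 [ 0.05798839  0.0094285  -0.01622187]]
slope z/x [-0.00357164 -0.02256436] y/x [0.00559801 0.00107824]
shift [ 0.0231  0.2144 -0.0557] rotvec [-0.2015 -0.418   1.2364] deg 75.66718981754119
```

{"op": "drive_tool", "data": {"steps": [[0.0,0.02,0.03,-0.025,-0.052,0.155,0],[0.0,0.05,0.03,-0.05,-0.104,0.31,0],[0.01,0.08,0.03,-0.075,-0.157,0.464,0],[0.02,0.11,0.03,-0.1,-0.209,0.618,0],[0.022,0.14,0.02,-0.126,-0.261,0.773,0],[0.023,0.17,0.0,-0.151,-0.313,0.927,0],[0.023,0.2,-0.02,-0.176,-0.366,1.082,0],[0.023,0.214,-0.056,-0.2015,-0.418,1.2364,0]]}}

```text
clock: 5.9
ee_pos: [0.5189, 0.2794, 0.1171]
tcp_rot: [-179.8, -0.0, -169.1]
force: [0.4, 0.1, -2.5]
gripper_width: 0.0177
```

```bash
python3 -c "
from h import *
print(status.read_state()['joints'])
plan([.52,.278,.10],target(190.6,0))"
```

```text
[ 25.09063306   3.9318192   82.55796686  -0.16444202  93.59692308
 -75.86228599]
shift [ 0.0011 -0.0014 -0.0171] rotvec [ 0.0032 -0.0002 -0.006 ] deg 0.3897655879351434
```

{"op": "drive_tool", "data": {"steps": [[0.001,-0.001,-0.03,0,0,0,0],[0.001,-0.001,-0.06,0,0,0,0],[0.001,-0.001,-0.09,0,0,0,0],[0.001,-0.001,-0.102,0,0,0,0],[0.001,-0.001,-0.108,0,0,0,0],[0.001,-0.001,-0.108,0,0,0,0]]}}

```text
clock: 6.65
ee_pos: [0.5204, 0.2768, 0.0108]
tcp_rot: [-179.9, -0.1, -169.5]
force: [0.7, -0.5, -1.6]
gripper_width: 0.0176
```

{"op": "drive_tool", "data": {"steps": [[0,0,0,0,0,0,0.25],[0,0,0,0,0,0,0.4],[0,0,0,0,0,0,0.4],[0,0,0,0,0,0,0.4],[0,0,0.02,0,0,0,0.4],[0,0,0.06,0,0,0,0.4],[0,0,0.12,0,0,0,0.4],[0,0,0.16,0,0,0,0.4]]}}

```text
clock: 7.65
ee_pos: [0.5208, 0.2771, 0.1757]
tcp_rot: [-179.9, 0.2, -169.5]
force: [-0.1, 0.6, -0.2]
gripper_width: 0.0353
```

```bash
python3 mw.py w4.png
python3 - <<'E'
from h import *
for n in ['top','scene']:
    s,p,d=grab(n,n+'1.png');np.save(n+'W.npy',world(n,s,d))
a=cv2.imread('pics/top1.png');b=cv2.imread('pics/w4.png')
cv2.imwrite('pics/c1.png',np.vstack([cv2.resize(a[80:280,220:540],(640,400),interpolation=3)[:,:],b[:200]]))
E
python3 m.py
```

```text
7.65 [0.52078244 0.27705879 0.17567999] [-1.79940281e+02  1.55614184e-01 -1.69460696e+02] [ 2.47660077e+01  3.27546661e+00  7.73030543e+01 -9.74075176e-02
  9.92853008e+01 -7.57890465e+01]
top center [ 0.55031673 -0.04981582] 346
 red n 6 mean [0.53053402 0.01764844 0.07141897] dir [ 0.76055435 -0.64923313  0.00730877] elev 0.4187656378237799 az -40.4851147945271 ends [0.51141286 0.03397087 0.07123522] [ 0.60781841 -0.04832394  0.07216166]
 knob [ 0.47137123 -0.21085192  0.10480456] 47 0.1131710602880045
 cover encl (0.484279066324234, -0.18882043659687042) 0.09808152914047241 [ 0.4840166 -0.194079 ]
 stub top [ 0.5834995  -0.13528737  0.05700068] [0.67665094 0.03363175 0.06496984] [ 0.62958418 -0.0930956   0.06022635] ((0.6260077953338623, -0.04860932379961014), (0.09114345908164978, 0.16885824501514435), 3.87662410736084)
 tray ((0.49863678216934204, 0.26536449790000916), (0.3187401294708252, 0.158443421125412), 15.061807632446289) ((0.4981433153152466, 0.26504814624786377), (0.31762269139289856, 0.15808892250061035), 15.061807632446289)
  red [0.75084656 0.24392735 0.16013121]
  g
[... 510 characters left out ...]
313845157623) 0.09828957170248032 [ 0.48989255 -0.19191972]
 stub top [ 0.58748495 -0.13372635  0.05705705] [0.67960742 0.03953076 0.06499803] [ 0.63631556 -0.08356621  0.05991078] ((0.633760929107666, -0.04657983034849167), (0.09025054425001144, 0.1733551025390625), 0.7710498571395874)
 tray ((0.5443705320358276, 0.28288939595222473), (0.24148286879062653, 0.13807466626167297), 10.588005065917969) ((0.5451048612594604, 0.28302961587905884), (0.23998777568340302, 0.1380687952041626), 10.588006019592285)
  red [0.75513809 0.24676822 0.15956188]
  grey [ 0.70695973 -0.35471101  0.1592206 ]
  jar [0.72374019 0.12450214 0.08510006]
 redvane [ 0.61608788 -0.04670971  0.06006345] 0.936226230351035
```

View pics/c1.png

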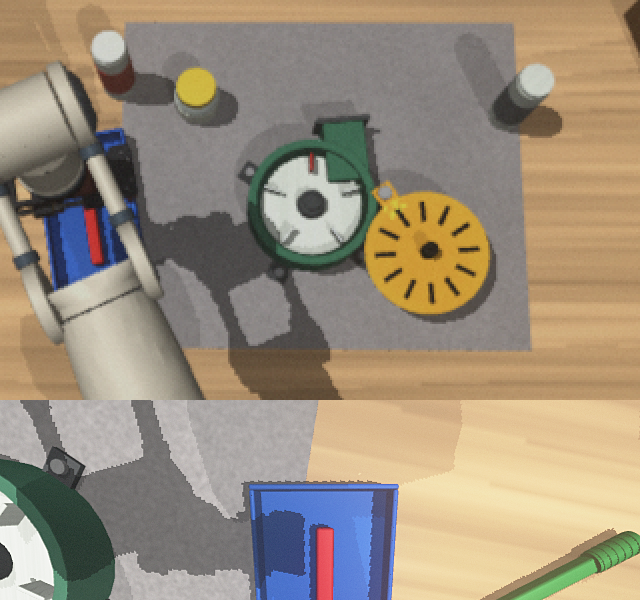

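Run:
```python
from h import *
W=np.load('wristW.npy');a=cv2.imread('pics/w4.png');hsv=cv2.cvtColor(a,cv2.COLOR_BGR2HSV).astype(int);H,S,V=hsv[...,0],hsv[...,1],hsv[...,2]
k=((H<8)|(H>172))&(S>150)&(V>80)&(W[...,2]<.06)&(abs(W[...,1]-.28)<.1)&(abs(W[...,0]-.54)<.14)
P=W[k];print(k.sum(),np.percentile(P,[1,50,99],axis=0))
plan([.599,-.014,.176],target(165,0))
```

```text
1666 [[0.46501798 0.26355894 0.02376096]
 [0.51624158 0.27888241 0.02649741]
 [0.57401933 0.2950187  0.02836491]]
shift [ 0.0774 -0.2914  0.0004] rotvec [ 0.0005  0.0054 -0.4457] deg 25.53767872251766
```

{"op": "drive_tool", "data": {"steps": [[0.015,-0.055,0,0,0,-0.1,0],[0.03,-0.11,0,0,0,-0.2,0],[0.045,-0.165,0,0,0,-0.3,0],[0.06,-0.22,0,0,0,-0.4,0],[0.077,-0.28,0,0,0,-0.446,0],[0.077,-0.291,0,0,0,-0.446,0],[0.077,-0.291,0,0,0,-0.446,0],[0.077,-0.291,0,0,0,-0.446,0]]}}

```text
clock: 8.8
ee_pos: [0.5968, -0.0127, 0.1702]
tcp_rot: [-179.9, -0.2, 165.1]
force: [-0.1, 0.7, 0.2]
gripper_width: 0.0001
```

```bash
python3 mw.py w5.png;  python3 - <<'E'
from h import *
plan([.599,-.014,.05],target(165,0))
W=np.load('wristW.npy');a=cv2.imread('pics/w5.png');hsv=cv2.cvtColor(a,cv2.COLOR_BGR2HSV).astype(int);H,S,V=hsv[...,0],hsv[...,1],hsv[...,2]
g=(H>60)&(H<95)&(S>60)&(abs(W[...,2]-.068)<.003)&(np.hypot(W[...,0]-.5525,W[...,1]+.0487)<.1);P=W[g];print(len(P))
from scipy.optimize import least_squares
f=lambda q: np.clip(abs(np.hypot(P[:,0]-q[0],P[:,1]-q[1])-.0885)-.0065,0,None)
print(least_squares(f,[.5525,-.0487],loss='soft_l1',f_scale=.002).x)
E
```

```text
8.8 [ 0.59681865 -0.01265911  0.17020981] [-1.79897408e+02 -1.66193784e-01  1.65089322e+02] [-4.43879099e+00  4.67160616e+00  7.63963306e+01 -7.15805720e-02
  9.91141282e+01 -7.95394881e+01]
shift [ 0.0021 -0.0015 -0.1204] rotvec [ 0.0012 -0.0028 -0.002 ] deg 0.21008682258018857
7826
[ 0.55208634 -0.04985269]
```

View pics/w5.png

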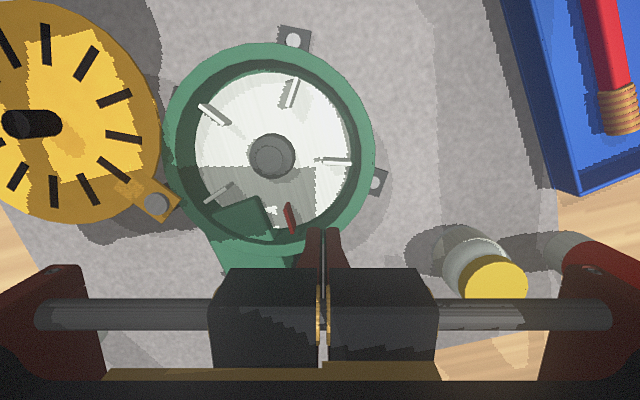

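Run:
```python
from h import *
W=np.load('wristW.npy');c=np.array([.552,-.050])
for n,(u,v) in dict(red=(290,217),a=(335,160),b=(292,93),c=(213,114),d=(220,192),hub=(268,157),pivot=(157,207),knob=(15,122),stub=(243,215),stub2=(268,228),stub3=(225,205)).items():
    w=np.nanmedian(W[v-1:v+2,u-1:u+2].reshape(-1,3),0);e=w[:2]-c;print(n,w.round(4),np.hypot(*e).round(4),np.degrees(np.arctan2(e[1],e[0])).round(1))
```

```text
red [ 0.6113 -0.0483  0.0592] 0.0593 1.6
a [0.5687 0.0069 0.0611] 0.0593 73.7
b [ 0.504  -0.014   0.0655] 0.06 143.1
c [ 0.5029 -0.0843  0.065 ] 0.0599 -145.1
d [ 0.5696 -0.1023  0.0655] 0.0552 -71.4
hub [ 0.5504 -0.0504  0.0637] 0.0017 -166.4
pivot [ 0.5654 -0.1539  0.081 ] 0.1047 -82.6
knob [ 0.4745 -0.2124  0.1054] 0.1799 -115.5
stub [ 0.598  -0.0916  0.0578] 0.062 -42.2
stub2 [ 0.618  -0.0732  0.0551] 0.07 -19.3
stub3 [ 0.5879 -0.1122  0.042 ] 0.0718 -60.1
```

{"op": "drive_tool", "data": {"steps": [[0.001,-0.002,-0.04,0,0,0,0],[0.0015,-0.0025,-0.08,0,0,0,0],[0.0015,-0.0025,-0.1,0,0,0,0],[0.0015,-0.0025,-0.11,0,0,0,0],[0.0015,-0.0025,-0.12,0,0,0,0],[0.0015,-0.0025,-0.12,0,0,0,0]]}}

```text
clock: 9.6
ee_pos: [0.5988, -0.0166, 0.0507]
tcp_rot: [-179.9, -0.1, 165.0]
force: [-0.1, -0.3, 0.9]
gripper_width: 0.0003
```

{"op": "drive_tool", "data": {"steps": [[-0.018,0.016,0,0,0,0,0],[-0.041,0.023,0,0,0,0,0],[-0.065,0.02,0,0,0,0,0],[-0.086,0.008,0.03,0,0,0,0],[-0.1,-0.012,0.07,0,0,0,0],[-0.12,-0.03,0.11,0,0,0,0],[-0.14,-0.05,0.15,0,0,0,0],[-0.16,-0.06,0.16,0,0,0,0]]}}

```text
clock: 10.6
ee_pos: [0.4392, -0.0779, 0.2155]
tcp_rot: [-179.9, 0.3, 164.9]
force: [0.4, 0.2, 0.1]
gripper_width: 0.0008
```

Run:
```python
from h import *
c=np.array([.552,-.050])
for i in range(5):
    s,p,d=grab('scene',f's{i}.png' if i in(0,) else None); W=world('scene',s,d)-np.array([.0025,.0025,0])
    hsv=cv2.cvtColor(p,cv2.COLOR_RGB2HSV).astype(int);H,S,V=hsv[...,0],hsv[...,1],hsv[...,2]
    k=((H<8)|(H>170))&(S>100)&(np.hypot(W[...,0]-c[0],W[...,1]-c[1])<.078)&(W[...,2]<.08)
    q=W[k].mean(0)[:2]-c if k.sum() else [np.nan]*2
    print(s['clock'],k.sum(),np.degrees(np.arctan2(q[1],q[0])))
```

```text
10.6 7 -153.40193453358563
10.65 10 -141.91764308373
10.7 15 -130.73154336050612
10.75 15 -119.91400566166736
10.8 20 -109.18021617309016
```

{"op": "drive_tool", "data": {"steps": [[0.005,-0.03,0,0,0,0.1,0.6],[0.015,-0.06,0,0,0,0.2,0.6],[0.025,-0.09,0,0,0,0.3,0.6],[0.035,-0.12,-0.02,0,0,0.4,0.6],[0.038,-0.133,-0.04,0,0,0.5,0.6],[0.038,-0.133,-0.055,0,0,0.6,0.6],[0.038,-0.133,-0.055,0,0,0.61,0.6],[0.038,-0.133,-0.055,0,0,0.61,0.6]]}}

```text
clock: 11.85
ee_pos: [0.4771, -0.2093, 0.1555]
tcp_rot: [-179.9, -0.1, -160.1]
force: [0.3, 0.2, 0.2]
gripper_width: 0.053
```

{"op": "drive_tool", "data": {"steps": [[0,0,0,0,0,0,0.6],[0,0,0,0,0,0,0.6],[0,0,0,0,0,0,0.6],[0,0,0,0,0,0,0.6],[0,0,0,0,0,0,0.6],[0,0,0,0,0,0,0.6],[0,0,0,0,0,0,0.6],[0,0,0,0,0,0,0.6]]}}

```text
clock: 12.85
ee_pos: [0.4767, -0.2097, 0.1554]
tcp_rot: [-179.9, -0.1, -160.1]
force: [-0.8, 1.0, 0.4]
gripper_width: 0.0527
```

{"op": "drive_tool", "data": {"steps": [[0,0,0,0,0,0,0.6],[0,0,0,0,0,0,0.6],[0,0,0,0,0,0,0.6],[0,0,0,0,0,0,0.6],[0,0,0,0,0,0,0.6],[0,0,0,0,0,0,0.6],[0,0,0,0,0,0,0.6],[0,0,0,0,0,0,0.6]]}}

```text
clock: 13.85
ee_pos: [0.4767, -0.2097, 0.1555]
tcp_rot: [-179.9, -0.1, -160.1]
force: [-0.3, 0.2, -0.2]
gripper_width: 0.0525
```

```bash
python3 mw.py w6.png
python3 - <<'E'
from h import *
c=np.array([.552,-.050])
for i in range(4):
    s,p,d=grab('scene','s1.png' if i==0 else None); W=world('scene',s,d)-np.array([.0025,.0025,0])
    hsv=cv2.cvtColor(p,cv2.COLOR_RGB2HSV).astype(int);H,S,V=hsv[...,0],hsv[...,1],hsv[...,2]
    k=((H<8)|(H>170))&(S>100)&(np.hypot(W[...,0]-c[0],W[...,1]-c[1])<.078)&(W[...,2]<.08)
    q=W[k].mean(0)[:2]-c if k.sum() else [np.nan]*2
    print(s['clock'],k.sum(),np.degrees(np.arctan2(q[1],q[0])))
plan([.477,-.2105,.084],target(200,0))
E
```

```text
13.85 [ 0.47667396 -0.2097326   0.15545702] [-1.79874042e+02 -1.25900031e-01 -1.60066914e+02] [ -27.37283773   -7.20404882   89.5914768    -0.17952395   97.60532829
 -137.32983333]
13.9 28 104.5944136889036
13.95 27 112.05911546599839
14.0 24 119.18622373438137
14.05 28 126.52078566991187
shift [ 0.0003 -0.0007 -0.0715] rotvec [ 0.0028 -0.0012  0.0012] deg 0.18953643052078972
```

View pics/w6.png

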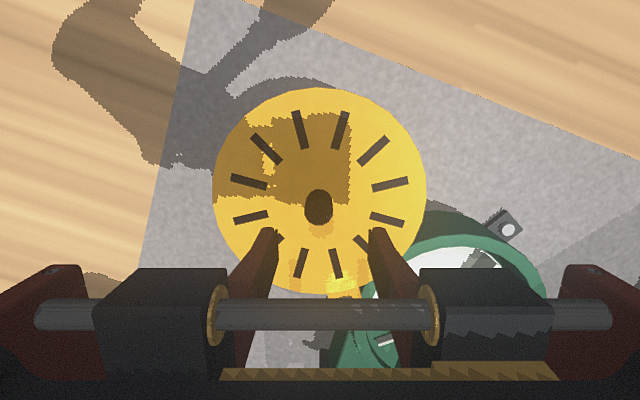

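Run:
```python
from h import *
W=np.load('wristW.npy');a=cv2.imread('pics/w6.png').max(2)
k=(a<90)&(W[...,2]>.1)&(W[...,2]<.112)&(np.hypot(W[...,0]-.477,W[...,1]+.21)<.04);P=W[k];print(k.sum(),(P.min(0)+P.max(0))/2,P.min(0),P.max(0))
```

```text
567 [ 0.47471728 -0.21367155  0.10379669] [ 0.46447121 -0.22409087  0.10002417] [ 0.48496335 -0.20325222  0.1075692 ]
```

{"op": "drive_tool", "data": {"steps": [[-0.002,-0.003,-0.03,0,0,0,0.6],[-0.002,-0.003,-0.055,0,0,0,0.6],[-0.002,-0.003,-0.071,0,0,0,0.6],[-0.002,-0.003,-0.071,0,0,0,0.5],[-0.002,-0.003,-0.071,0,0,0,0.36],[-0.002,-0.003,-0.071,0,0,0,0.36]], "force": 5}}

```text
clock: 14.85
ee_pos: [0.4753, -0.213, 0.0858]
tcp_rot: [-179.8, -0.0, -160.1]
force: [-0.2, -0.5, -0.4]
gripper_width: 0.0321
```

Run:
```python
from h import *
p,r=Rcur();piv=np.array([.5645,-.1545])
print(p)
# rows: az from 213 to 97.4 (+ final overshoot), yaw from 200 to 105
prev=None
azs=[213,205,196,187,178,169,160,151,142,133,124,115,106,100,96]
for a in azs:
    t=piv+.1055*np.array([np.cos(np.radians(a)),np.sin(np.radians(a))])
    yaw=200+(a-213)*(95/115.6)
    print(a,np.round(t-p[:2],3),round(np.radians(yaw-200),3),t.round(4))
```

```text
[ 0.47531825 -0.21304041  0.08582781]
213 [0.001 0.001] 0.0 [ 0.476 -0.212]
205 [-0.006  0.014] -0.115 [ 0.4689 -0.1991]
196 [-0.012  0.029] -0.244 [ 0.4631 -0.1836]
187 [-0.016  0.046] -0.373 [ 0.4598 -0.1674]
178 [-0.016  0.062] -0.502 [ 0.4591 -0.1508]
169 [-0.014  0.079] -0.631 [ 0.4609 -0.1344]
160 [-0.01   0.095] -0.76 [ 0.4654 -0.1184]
151 [-0.003  0.11 ] -0.889 [ 0.4722 -0.1034]
142 [0.006 0.123] -1.018 [ 0.4814 -0.0895]
133 [0.017 0.136] -1.147 [ 0.4925 -0.0773]
124 [0.03  0.146] -1.277 [ 0.5055 -0.067 ]
115 [0.045 0.154] -1.406 [ 0.5199 -0.0589]
106 [0.06 0.16] -1.535 [ 0.5354 -0.0531]
100 [0.071 0.162] -1.621 [ 0.5462 -0.0506]
96 [0.078 0.163] -1.678 [ 0.5535 -0.0496]
```

{"op": "drive_tool", "data": {"steps": [[-0.006,0.014,0,0,0,-0.115,0.36],[-0.012,0.029,0,0,0,-0.244,0.36],[-0.016,0.046,0,0,0,-0.373,0.36],[-0.016,0.062,0,0,0,-0.502,0.36],[-0.014,0.079,0,0,0,-0.631,0.36],[-0.01,0.095,0,0,0,-0.76,0.36],[-0.003,0.11,0,0,0,-0.889,0.36],[-0.003,0.11,0,0,0,-0.889,0.36]]}}

```text
clock: 15.85
ee_pos: [0.4723, -0.1022, 0.0853]
tcp_rot: [-179.9, -0.0, 149.2]
force: [-0.3, -0.3, -0.7]
gripper_width: 0.0317
```

```bash
python3 mw.py w7.png
python3 - <<'E'
from h import *
p,r=Rcur();piv=np.array([.5645,-.1545])
for a in [142,133,124,115,106,100,96,93]:
    t=piv+.1055*np.array([np.cos(np.radians(a)),np.sin(np.radians(a))])
    print(a,np.round(t-p[:2],3),round(np.radians((a-151)*(95/115.6)),3))
E
```

```text
15.85 [ 0.47226912 -0.10222773  0.08532546] [-1.79895671e+02 -4.59700171e-02  1.49152585e+02] [-1.61839912e+01 -1.20296094e+01  1.01010263e+02 -8.93103974e-02
  9.10902278e+01 -7.53382620e+01]
142 [0.009 0.013] -0.129
133 [0.021 0.025] -0.258
124 [0.034 0.036] -0.387
115 [0.048 0.044] -0.516
106 [0.063 0.05 ] -0.645
100 [0.074 0.052] -0.731
96 [0.081 0.053] -0.789
93 [0.087 0.054] -0.832
```

View pics/w7.png

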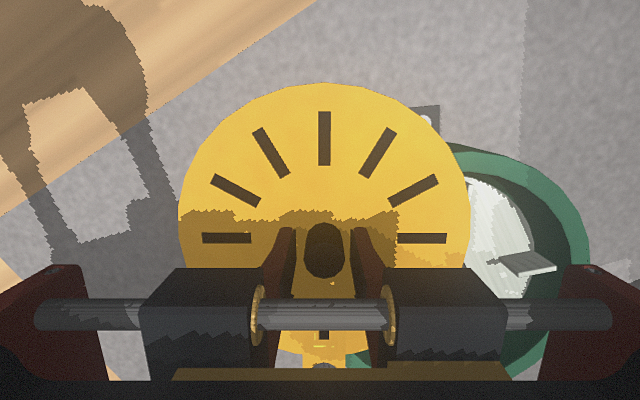

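The knob is caged between the fingers at about (323,250) and the cover is following. I'll keep going along the arc.

{"op": "drive_tool", "data": {"steps": [[0.009,0.013,0,0,0,-0.129,0.36],[0.021,0.025,0,0,0,-0.258,0.36],[0.034,0.036,0,0,0,-0.387,0.36],[0.048,0.044,0,0,0,-0.516,0.36],[0.063,0.05,0,0,0,-0.645,0.36],[0.072,0.052,0,0,0,-0.731,0.36],[0.08,0.053,0,0,0,-0.789,0.36],[0.08,0.053,0,0,0,-0.789,0.36]]}}

```text
clock: 16.9
ee_pos: [0.5519, -0.0504, 0.0845]
tcp_rot: [-179.9, -0.1, 103.9]
force: [-0.6, -0.9, 0.0]
gripper_width: 0.0316
```

```bash
python3 mw.py w8.png
```

```text
16.9 [ 0.55187287 -0.05039944  0.08453736] [-1.79868117e+02 -1.10888264e-01  1.03908231e+02] [-8.76801738e+00 -7.02024525e-01  9.05986568e+01  5.14726009e-02
  9.02678060e+01 -2.26762088e+01]
```

View pics/w8.png

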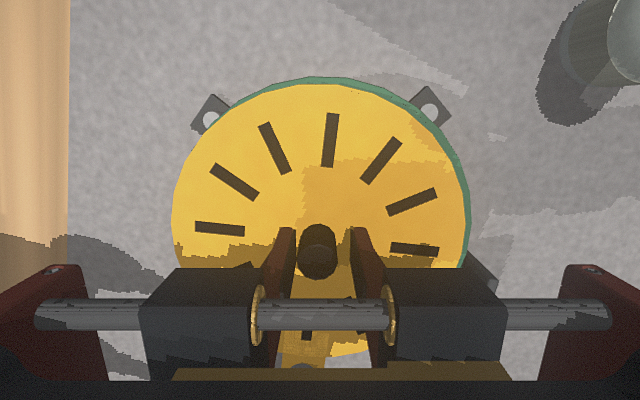

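{"op": "drive_tool", "data": {"steps": [[0.002,0,0,0,0,-0.03,0.36],[0.004,0,0,0,0,-0.06,0.36],[0.006,0,0,0,0,-0.09,0.36],[0.006,0,0,0,0,-0.11,0.36],[0.006,0,0,0,0,-0.11,0.36]]}}

```text
clock: 17.58
ee_pos: [0.5569, -0.0504, 0.0845]
tcp_rot: [-179.7, -0.1, 97.4]
force: [-4.3, -3.6, 1.7]
gripper_width: 0.032
```

{"op": "drive_tool", "data": {"steps": [[0.001,0,0,0,0,0,0.36],[0.002,0,0,0,0,0,0.36],[0.002,0,0,0,0,0,0.36]]}}

```text
clock: 17.95
ee_pos: [0.5577, -0.0503, 0.0844]
tcp_rot: [-179.6, -0.1, 97.4]
force: [-9.2, -2.4, 4.1]
gripper_width: 0.0332
```

```bash
python3 mw.py w9.png
python3 - <<'E'
from h import *
print(status.read_state()['force'])
W=np.load('wristW.npy');a=cv2.imread('pics/w9.png').max(2)
k=(a<90)&(W[...,2]>.1)&(W[...,2]<.112)&(np.hypot(W[...,0]-.552,W[...,1]+.05)<.03);P=W[k];print(k.sum(),(P.min(0)+P.max(0))/2,P.min(0),P.max(0))
E
```

```text
17.95 [ 0.55766914 -0.05032239  0.08440621] [-1.79573350e+02 -1.06029485e-01  9.74269253e+01] [-8.62739074e+00  4.51998389e-01  8.94606567e+01 -1.60976554e-02
  9.05266779e+01 -1.60547971e+01]
[-9.79402701 -3.12212872  5.21529495]
1633 [ 0.55507324 -0.04854213  0.10600335] [ 0.53182132 -0.06170059  0.10000897] [ 0.57832517 -0.03538367  0.11199772]
```

View pics/w9.png

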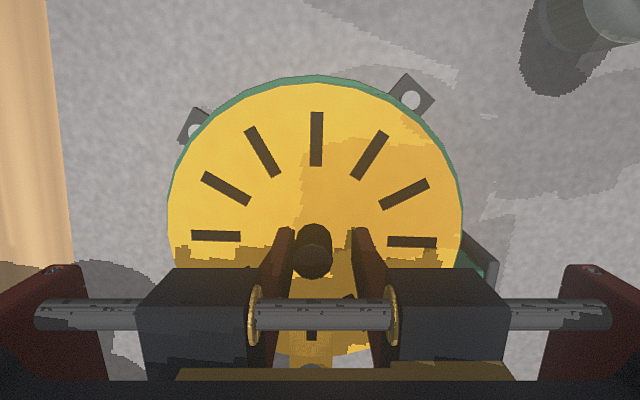

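{"op": "drive_tool", "data": {"steps": [[-0.003,0,0,0,0,0,0.36],[-0.006,-0.001,0,0,0,0,0.45],[-0.006,-0.001,0,0,0,0,0.45],[-0.006,-0.001,0.02,0,0,0,0.45],[-0.006,-0.001,0.05,0,0,0,0.45],[-0.006,-0.001,0.09,0,0,0,0.45],[-0.03,-0.001,0.13,0,0,0,0.45],[-0.09,-0.001,0.15,0,0,0,0.45]]}}

```text
clock: 19.0
ee_pos: [0.471, -0.0508, 0.2378]
tcp_rot: [179.9, -0.1, 97.5]
force: [-0.8, -1.0, 0.1]
gripper_width: 0.0395
```

{"op": "drive_tool", "data": {"steps": [[-0.04,0,0.03,0,0,0,0.45],[-0.08,0,0.05,0,0,0,0.45],[-0.1,0,0.05,0,0,0,0.45],[-0.1,0,0.05,0,0,0,0.45]]}}

```text
clock: 19.5
ee_pos: [0.37, -0.0507, 0.2867]
tcp_rot: [179.9, -0.0, 97.5]
force: [0.8, 0.4, -0.0]
gripper_width: 0.0396
```

```bash
python3 mw.py w10.png
python3 - <<'E'
from h import *
for n in ['top','scene']:
    s,p,d=grab(n,n+'2.png');np.save(n+'W.npy',world(n,s,d)); W=world(n,s,d)
    hsv=cv2.cvtColor(p,cv2.COLOR_RGB2HSV).astype(int);H,S,V=hsv[...,0],hsv[...,1],hsv[...,2]
    k=((H>15)&(H<32)&(S>150)&(abs(W[...,2]-.074)<.004)&(np.hypot(W[...,0]-.552,W[...,1]+.05)<.093));P=W[k];print(n,'cover',P.min(0),P.max(0),(P.min(0)+P.max(0))/2)
    k=(V<60)&(abs(W[...,2]-.105)<.006)&(np.hypot(W[...,0]-.552,W[...,1]+.05)<.04);print('knob',np.median(W[k],0),k.sum())
    for l,cx,cy,h in [('red',.75,.25,.16),('grey',.7,-.35,.16),('jar',.72,.12,.085)]:
        k=(np.hypot(W[...,0]-cx,W[...,1]-cy)<.07)&(abs(W[...,2]-h)<.006); print(' ',l,(W[k].min(0)+W[k].max(0))/2)
a=cv2.imread('pics/top2.png');b=cv2.imread('pics/scene2.png')
cv2.imwrite('pics/c2.png',np.vstack([cv2.resize(a[100:260,220:500],(560,320),interpolation=3),cv2.resize(b[140:270,180:425],(560,280),interpolation=3)]))
E
```

```text
19.5 [ 0.36997028 -0.05071249  0.28673131] [ 1.79861258e+02 -2.73024830e-02  9.74654135e+01] [-1.30986907e+01 -2.80971397e+01  9.28903243e+01  8.20348053e-02
  1.15086482e+02 -2.05292115e+01]
top cover [ 0.4694854  -0.14174866  0.07004944] [0.63831717 0.03693721 0.07798977] [ 0.55390129 -0.05240572  0.0740196 ]
knob [ 0.55110311 -0.04790344  0.10565775] 29
  red [0.75056617 0.24415118 0.15990378]
  grey [ 0.70385906 -0.35688613  0.15997656]
  jar [0.71933994 0.1221355  0.08436223]
scene cover [ 0.46310747 -0.14144776  0.0701591 ] [0.64210422 0.03978244 0.07799997] [ 0.55260584 -0.05083266  0.07407954]
knob [ 0.55712763 -0.04789019  0.10530325] 29
  red [0.75545147 0.24678413 0.15957939]
  grey [ 0.70613678 -0.35484402  0.15943661]
  jar [0.72364053 0.12456243 0.08484631]
```

View pics/c2.png

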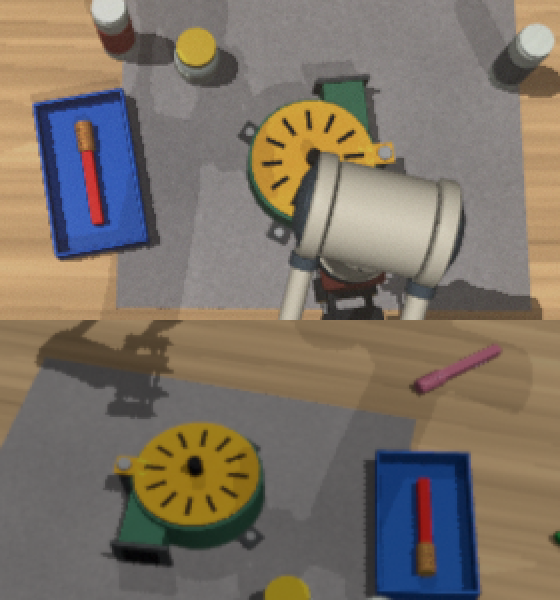

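```bash
python3 -c "
from h import *
print(ctrl.close_job(), status.read_state()['clock'])"
```

```text
the job is handed in; nothing more can be done
the job is handed in; nothing more can be done
```

The brush is out and in the tray, the impeller was flicked and left to coast, and the cover is shut. I handed the job in at about 19.6 s; no verdict was reported.

- **Brush:** I gripped the red handle, lifted the brush out and let it go in the blue tray. The handle top measured 24–28 mm above the bench along its length, so it lies flat. I left the green and pink look-alikes alone.
- **Impeller:** I flicked it counter-clockwise to about 3.9 rad/s, and it was still at about 2.5 rad/s some 3.3 s later. Nothing touched the blower in that time, and the cover was still about 2.0 rad open.
- **Cover:** I swung it to its stop, where the force rose to about 9 N, then backed off, let go and lifted clear. In the final pictures the knob sits over the axis to within about 3 mm, the limit of what the cameras can tell. That is about 0.03 rad, inside the 0.05 rad allowed.
- **Cans and jar:** Both cans and the jar measured within about 1–2 mm of where they started.

The top and scene cameras disagreed by about 5 mm in x. I took positions from the wrist camera, which lay between them. No check failed.

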